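# Stand the slumped cover plates up and lock the keeper

## Robot

A 7-joint arm with a two-finger parallel gripper is mounted at the origin on a cart in front of the work surface, level with it; the furniture and walls round the work are solid. World frame = base frame: x ahead of the robot, y to its left, z up, the work surface at z = 0. Lengths are in mm, angles in rad, forces in N, time in s.
With the tool pointing down it reaches from about 400 to 875 mm from the base axis. Payload 4.4 kg.
Tool frame: the origin (TCP) lies at the very end of the fingers, on their centre line; the grasp point (between the pads) lies 19 mm behind it (ctrl.grasp_offset is the distance from the TCP to the grasp point, in mm); z points along the fingers, y is the line along which they close (so a half turn about z gives the same grasp; the last joint's range is limited). The gripper opens to 85 mm and grips with 20 to 120 N. Pads are 22 mm wide; open, the fingers measure 114 mm over their backs; the gripper's body (76 mm by 85 mm) begins 54 mm behind the grasp point. The pads swing forward as they close: fully open they stand 13 mm farther back than shut.
Start: joints at [-1.392, 0.628, 0.038, 1.517, -0.027, 0.996, -0.02], TCP at [157.51, 630.641, 231.313] pointing down, gripper open.
Joint ranges: [-3.06, 3.06], [-0.37, 2.12], [-1.25, 1.32], [0.18, 2.47], [-1.1, 4.24], [0.23, 1.98], [-2.94, 2.94]. Speed limits (rad/s): [2.57, 2.57, 3.14, 3.14, 3.14, 3.14, 3.14].

## Interface

Orientations are given as [roll, pitch, yaw] about the fixed x, y, z axes, in that order (R = Rz(yaw) Ry(pitch) Rx(roll)).
In Python, from cell import status, cams, ctrl gives the robot as it stands.
- The arm moves only by the tool move_arm, never from a script. Its argument "plan" is a list of rows, each a list of 3 entries, a list of its own where there are three numbers: the shift along the world's x, y, z in mm, then the turn, a rotation vector about the world's x, y, z in degrees, then the opening, from 0 (shut) to 1 (fully open). In form: [[[x, y, z], [wx, wy, wz], gripper], ...]. A call has 1 to 10 rows; each row shifts and turns the commanded pose from where the row before left it; what a row does not reach is not made up. A row lasts 1/8 s, in which the tool goes at most 62.5 mm and 10.7 degrees, less where a joint would pass 70% of its speed; a pose out of reach is approached as far as the arm can. A call with a gripper value outside its range is refused whole. The fingers move at their own pace and stop on an object; the grip force is fixed at half the most. Time passes only in rows, so rows that do not move let the fingers close. It gives the time, the measured TCP pose, the force, the opening and the grip force at its end, in the units of the state.
- status.read_state(): the state, without advancing time (a new reading comes with each control period).
- cams.get_image(name): name is "side" or "top"; returns the picture (384x512x3 uint8, blue, green, red); there is no depth.
- cams.camera_params(name): a dict with "K" (3x3 intrinsics, pixels), "pose" (4x4, takes a point from camera to world coordinates). Camera axes: x right, y down, z forward; pixel columns grow to the right and rows downward; lengths in mm; the calibration is good to about 2 mm. A picture is of the moment at which its call begins. camera_params takes no time and is no camera call.
- ctrl.finish_job(): hands the job in; it is judged then, once.
The state is a dict: "clock": time; "qpos": joint angles; "qd": joint speeds; "tau": joint torques, N m; "eef_pos": TCP position; "tool_rot": TCP orientation; "force": force on the tool from outside, world axes, zero at the start; "torque": the same for the moment, N m; "width": finger opening in mm; "gripper_force": force on a finger pad.
Only numpy, scipy, OpenCV 4.12 (cv2) and the standard library are available. Lean on these libraries where they do the work, as an engineer would, in place of code of your own. Each camera call takes 0.05 s, during which the arm holds its last target. There are 200 camera calls.

## Task

The four cover plates in the rack have slumped forward against its front lip: push the row back so that all four stand upright, flat against the backstop. Then lock them in with the keeper: pull its black wing knob out along the sloping shaft to free it, turn it until the keeper arm lies across the front of the plates, and push it fully home again. Leave the things around the rack where they are.

Things in the scene. Friction and masses are not known exactly. Their poses are not given: they have to be found in the camera images.
- rack: Fixed aluminium plate rack. Origin on the table; z up, x from its open front to its backstop (away from the robot at yaw 0), y left. Base plate 6 mm thick, x -75 to +75, y -152 to +72 mm. The bed for the plates stands over the origin, the keeper post with its knob at y = -105 mm. Fixed parts stay below 130 mm.
- bed: Floor and backstop at right angles, leaning back 8 degrees as one. Origin: middle of their corner, 30 mm behind and 18 mm above the rack's origin. x: into the backstop (plates at negative x); y: along it, left; z: up its face. Backstop 116 mm wide, 98 mm high. Front lip: y -45 to +45, 8 mm thick, 35 mm high, inner face at x = -49 mm.
- shaft (a joint): Pull of the keeper knob along its shaft, m: 0 = fully home, 0.016 = fully out. No spring: it stays where left; sliding takes 3 to 7 N. Below 0.0105 a key pin lies beside a fixed tooth, so that the knob cannot turn past it; pull to at least 0.012 before turning.
- keeper (a joint): Turn of knob and keeper arm about the sloping shaft, rad, positive counter-clockwise looking down on the knob: 0 = arm lies level across the front of the plates (stop at -0.04); 1.0 to 1.42 = parked, arm pointing down to the front. Starts parked. While home the tooth bars 0.15 to 0.95; the knob goes home at 0 only within about 0.08.
- knob_grip (a point): Grip point in the black wing knob, on the shaft's axis, moving and turning with it. z: outward along the shaft (35 degrees from vertical, leaning to the rack's front); y: along wing and keeper arm; x: across the wing. Wing 14 mm thick (x), 54 long (y), z -16 to +14 mm. Below it a collar 24 mm wide to z -20, shaft 13 mm, from z -34 a hub 32 mm wide.
- keeper_end (a point): Free end of the keeper arm: a round bar, 12 mm thick, rubber sleeve 15 mm, 112 mm from the shaft's axis, 46 mm below the grip point along the shaft. Home at turn 0 it lies level about 75 mm up the backstop's face, 6 mm before the upright row; swung while the plates lean it strikes them: stand them up first.
- plate_1: Loose aluminium cover plate, first (at the backstop) of four alike: 110 mm wide (y), 110 high (z), 8 thick (x), 0.25 kg. Origin: middle of its lower edge. Starts on the bed's floor, top slumped 22 degrees to the front from the backstop's face, against its neighbour. Upright its centre is 4 mm before the backstop.
- plate_2: Loose aluminium cover plate, second of four alike: 110 mm wide (y), 110 high (z), 8 thick (x), 0.25 kg. Origin: middle of its lower edge. Starts on the bed's floor, top slumped 22 degrees to the front from the backstop's face, against its neighbour. Upright its centre is 12 mm before the backstop.
- plate_3: Loose aluminium cover plate, third of four alike: 110 mm wide (y), 110 high (z), 8 thick (x), 0.25 kg. Origin: middle of its lower edge. Starts on the bed's floor, top slumped 22 degrees to the front from the backstop's face, against its neighbour. Upright its centre is 20 mm before the backstop.
- plate_4: Loose aluminium cover plate, fourth (frontmost, resting on the lip) of four alike: 110 mm wide (y), 110 high (z), 8 thick (x), 0.25 kg. Origin: middle of its lower edge. Starts on the bed's floor, top slumped 22 degrees to the front from the backstop's face, against its neighbour. Upright its centre is 28 mm before the backstop.
- terminal_box: Bystander, loose: red breakout box, 68x73x134 mm, standing. Origin: centre of its underside as it stands or lies.
- wash_bottle: Bystander, loose: white wash bottle with blue cap and bent spout, 65x85x198 mm, standing. Origin: centre of its underside as it stands or lies.
- kf25_elbow: Bystander, loose: bare metal pipe elbow with two flanges, 40x78x82 mm. Origin: centre of its underside as it stands or lies.
- cork_ring: Bystander, loose: cork ring, 74 mm across, 30 mm high. Origin: centre of its underside as it stands or lies.
- dropper_bottle: Bystander, loose: white dropper bottle with black tip, 32 mm across, 84 mm high. Origin: centre of its underside as it stands or lies.
- cf63_blank: Bystander, loose: round metal blank flange, 114 mm across, 18 mm high, lying flat. Origin: centre of its underside as it stands or lies.
- screwdriver_blue: Bystander, loose: screwdriver with blue handle, 155 mm long, 21 mm high, lying flat. Origin: centre of its underside as it stands or lies.
Mind the look-alikes: they are no part of the job. What is shaped like the plate_4 but blue or yellow is not meant. What is shaped like the plate_3 but turquoise is not meant.

How it is judged (in metres and radians):
On the way, in this order (a step that is already met when the one before it is completed fails the run):
1. all four plates stand upright, flat against the backstop, while the knob is still home (angle between the x axis of each of plate_1, plate_2, plate_3, plate_4 and the x axis of bed, either way round below 0.07 rad and x of plate_1 in the frame of bed above -0.012 m and x of plate_2 in the frame of bed above -0.02 m and x of plate_3 in the frame of bed above -0.028 m and x of plate_4 in the frame of bed above -0.036 m and z of each of plate_1, plate_2, plate_3, plate_4 in the frame of bed below 0.006 m and value of joint shaft below 0.006 m), for 0.2 s.
2. the knob is pulled out at least 11 mm (value of joint shaft above 0.011 m), for 0.1 s.
3. the keeper is turned across the plates with the knob still out (value of joint keeper below 0.15 rad and value of joint shaft above 0.006 m), for 0.05 s.
At the end, for the whole second after the job is handed in: All four plates stand at rest on the bed's floor within 4 degrees of the backstop's face and closed up to it within 8 mm; the keeper arm lies across them (turn below 0.10 rad) and the knob is home (within 2 mm) (angle between the x axis of each of plate_1, plate_2, plate_3, plate_4 and the x axis of bed, either way round below 0.07 rad and x of plate_1 in the frame of bed above -0.012 m and x of plate_2 in the frame of bed above -0.02 m and x of plate_3 in the frame of bed above -0.028 m and x of plate_4 in the frame of bed above -0.036 m and z of each of plate_1, plate_2, plate_3, plate_4 in the frame of bed below 0.006 m and linear speed of each of plate_1, plate_2, plate_3, plate_4 below 0.02 m/s and value of joint shaft below 0.002 m and value of joint keeper below 0.1 rad); the robot touches nothing.
It fails at once if one of the things around the rack is pushed or knocked away by more than 25 mm (distance of any of terminal_box, wash_bottle, kf25_elbow, cork_ring, dropper_bottle, cf63_blank, screwdriver_blue from where it was at the start of the episode above 0.025 m).
It also fails if it takes over 54 s, if anything falls off the work surface, if the arm or the gripper's body presses on something with over 40 N, if the wrist force passes 120 N, or if a joint passes its speed limit or range.

## Working session

There is one attempt and no reset: what is moved stays moved. The work goes in short steps, Python scripts to look and compute and a tool call to move; the robot and the scene stay as the last step left them, time stands still between calls to the robot, and variables do not carry over. Pictures are saved under pics/ and viewed, at most 10 in all, crops included, and the job is handed in when it is done.

Besides the shell and the picture viewer there is one more tool, called after ">>>" by a JSON object that holds its "op" and its "data", one argument or row to a line. move_arm: Moves the arm, as the interface text tells. Its arguments: {"type":"object","properties":{"plan":{"type":"array","items":{"type":"array"}}},"required":["plan"]}

```bash
mkdir -p pics; python3 - <<'E'
from cell import status,cams,ctrl
import cv2,numpy as np
for n in("side","top"):
    cv2.imwrite(f"pics/{n}0.png",cams.get_image(n)); p=cams.camera_params(n); print(n,p["K"].tolist(),np.round(p["pose"],3).tolist())
s=status.read_state();print({k:s[k] for k in("clock","eef_pos","tool_rot","force","width")})
E
```

```text
side [[356.00325021289956, 0.0, 258.16253132567994], [0.0, 356.00325021289956, 193.83222855341606], [0.0, 0.0, 1.0]] [[0.993, -0.075, 0.088, 462.963], [-0.116, -0.648, 0.753, -668.875], [0.0, -0.758, -0.653, 726.569], [0.0, 0.0, 0.0, 1.0]]
top [[384.55942537569234, 0.0, 258.08459971944353], [0.0, 384.55942537569234, 188.6153371359237], [0.0, 0.0, 1.0]] [[-0.137, -0.968, 0.211, 389.665], [-0.991, 0.134, -0.028, 41.875], [-0.001, -0.213, -0.977, 926.154], [0.0, 0.0, 0.0, 1.0]]
{'clock': 0.1, 'eef_pos': array([157.3610164 , 630.07091275, 230.47908313]), 'tool_rot': array([-3.13984896e+00,  1.65733219e-05,  2.89680873e+00]), 'force': array([-0.65863306, -0.79642053, -0.28813942]), 'width': 85.68273927377186}
```

View pics/side0.png

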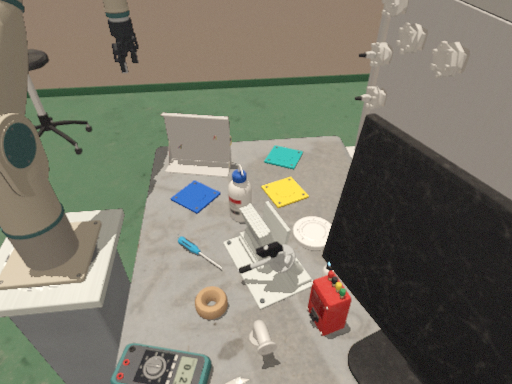

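View pics/top0.png

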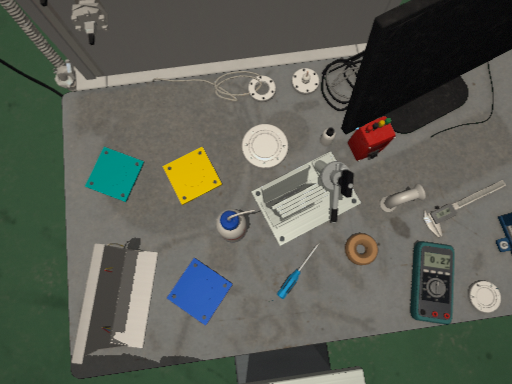

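The rack is at about (305,198) in the top view and (268,262) in the side view. Its base is a white rectangle. The knob is at about (346,183) in the top view, with the wash bottle close to the rack's left end and the red box behind the post. I'll zoom in next.

```bash
python3 - <<'E'
import cv2,numpy as np
t=cv2.imread("pics/top0.png")[140:260,205:405]; s=cv2.imread("pics/side0.png")[160:320,210:370]
cv2.imwrite("pics/tz.png",cv2.resize(t,None,fx=4,fy=4,interpolation=2)); cv2.imwrite("pics/sz.png",cv2.resize(s,None,fx=3.75,fy=3.75,interpolation=2))
E
```

```text
(no output)
```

View pics/tz.png

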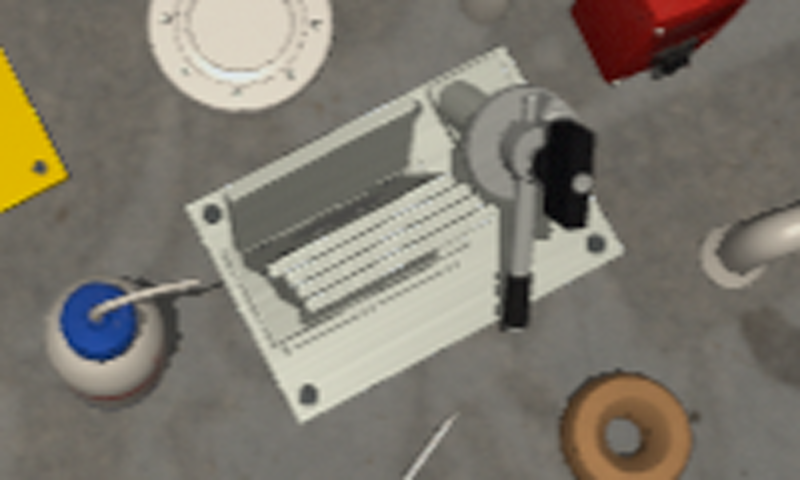

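View pics/sz.png

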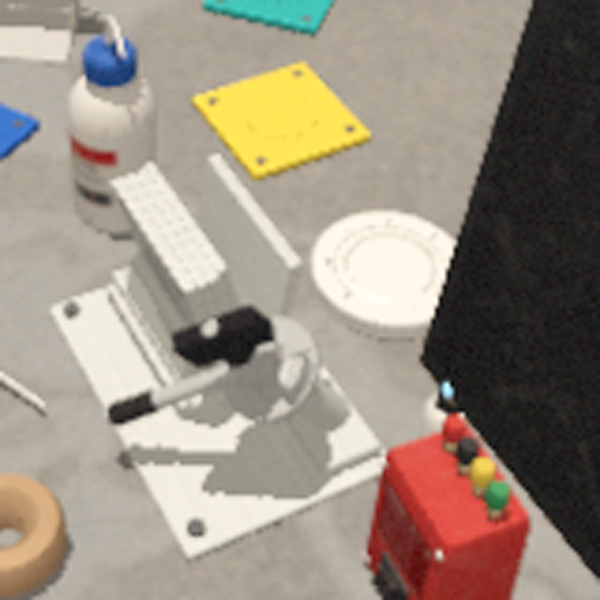

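The top crop shows the base corners clearly: BL (187,207), BR (503,47), FR (623,250), FL (303,423). The side crop shows FL (50,312), FR (192,557) and BR (385,455). The knob is near (572,172) in the top crop and (225,335) in the side crop. I'll fit the rack pose and triangulate the knob.

```bash
cat > h.py <<'E'
import numpy as np,cv2
from cell import status,cams,ctrl
from scipy.optimize import least_squares
P={n:cams.camera_params(n) for n in("side","top")}
def ray(n,uv):
    p=P[n];T=np.array(p["pose"]);d=T[:3,:3]@np.linalg.inv(p["K"])@[uv[0],uv[1],1];return T[:3,3],d/np.linalg.norm(d)
def onz(n,uv,z):
    o,d=ray(n,uv);return o+d*(z-o[2])/d[2]
def proj(n,X):
    p=P[n];q=np.array(p["K"])@np.linalg.inv(p["pose"])[:3]@np.r_[X,1];return q[:2]/q[2]
def tri(a,b):
    A=np.zeros((3,3));B=np.zeros(3)
    for n,uv in(("top",a),("side",b)):
        o,d=ray(n,uv);M=np.eye(3)-np.outer(d,d);A+=M;B+=M@o
    return np.linalg.solve(A,B)
tz=lambda u,v:(205+(u+.5)/4-.5,140+(v+.5)/4-.5)
sz=lambda u,v:(210+(u+.5)/3.75-.5,160+(v+.5)/3.75-.5)
E
python3 - <<'E'
from h import *
loc=np.array([[75,72],[75,-152],[-75,-152],[-75,72]])
W=np.array([onz("top",tz(*c),6)[:2] for c in[(187,207),(503,47),(623,250),(303,423)]])
Ws=np.array([onz("side",sz(*c),6)[:2] for c in[(385,455),(192,557),(50,312)]])
L=np.vstack([loc,loc[1:]]);A=np.vstack([W,Ws])
def f(p,L=L,A=A):
    c,s=np.cos(p[2]),np.sin(p[2]);return (L@np.array([[c,s],[-s,c]])+p[:2]-A).ravel()
for l,a in((loc,W),(loc[1:],Ws),(L,A)):
    r=least_squares(f,[550,-60,.4],args=(l,a));print(r.x.round(3),r.fun.reshape(-1,2).round(1).tolist())
x,y,t=r.x;R=np.array([[np.cos(t),-np.sin(t),0],[np.sin(t),np.cos(t),0],[0,0,1]])
k=tri(tz(571,172),sz(225,335));print("knob",k,"local",R.T@(k-[x,y,0]))
e=tri(tz(515,302),sz(132,410));print("end",e,"local",R.T@(e-[x,y,0]))
for X in([-31,-105,136],):
    g=R@X+[x,y,0];print(g,proj("top",g),tz(571,172),proj("side",g),sz(225,335))
E
```

```text
[ 5.38521e+02 -5.93530e+01  3.47000e-01] [[0.5, 1.1], [2.4, -0.2], [-1.6, -1.8], [-1.3, 0.8]]
[ 5.33687e+02 -6.28340e+01  3.73000e-01] [[6.4, -3.7], [-0.9, 0.1], [-5.5, 3.5]]
[ 5.3686e+02 -6.0883e+01  3.5600e-01] [[-1.9, -0.0], [1.8, -0.7], [-1.8, -3.5], [-3.4, -1.5], [7.6, -3.9], [-0.6, 2.4], [-1.7, 7.1]]
knob [ 547.03869402 -169.65075838  133.9188692 ] local [ -28.32104823 -105.50812807  133.9188692 ]
end [ 493.28495248 -147.43885448   43.41155844] local [-70.98070711 -65.97349885  43.41155844]
[ 544.350414   -170.10696806  136.        ] [348.12747221 184.00517139] (347.375, 182.625) [268.83928923 248.50621357] (269.6333333333333, 248.96666666666667)
```

Rack pose: about (537.5, -60), yaw 0.352. The triangulated knob lands within 3 mm of the position expected from the geometry, and the keeper is parked at about 1.15 rad. I'll move above the rack, clear of everything, with the fingers shut.

>>> {"op": "move_arm", "data": {
  "plan": [
    [[0,0,50],[0,0,0],0],
    [[0,0,55],[0,0,0],0],
    [[0,0,55],[0,0,2],0],
    [[20,-44,0],[0,0,2],0],
    [[20,-44,0],[0,0,2],0],
    [[20,-44,0],[0,0,2],0],
    [[20,-44,0],[0,0,2],0],
    [[20,-44,0],[0,0,2],0],
    [[20,-44,0],[0,0,2],0],
    [[20,-44,0],[0,0,2],0]
  ]
}}

```text
clock: 1.35
eef_pos: [297.9, 320.9, 391.1]
tool_rot: [-3.141, -0.0, -3.106]
force: [0.8, -0.7, 0.1]
width: 0.3
gripper_force: 0.0
```

>>> {"op": "move_arm", "data": {
  "plan": [
    [[20,-44,0],[0,0,2],0],
    [[20,-44,0],[0,0,2],0],
    [[20,-44,0],[0,0,2],0],
    [[20,-44,0],[0,0,2],0],
    [[20,-44,0],[0,0,2],0],
    [[20,-44,0],[0,0,2],0],
    [[20,-44,0],[0,0,2],0],
    [[20,-44,0],[0,0,2],0],
    [[20,-44,0],[0,0,2],0],
    [[0,0,0],[0,0,0],0]
  ]
}}

```text
clock: 2.6
eef_pos: [477.8, -77.4, 390.9]
tool_rot: [-3.14, -0.001, -2.8]
force: [-0.4, 1.0, -0.8]
width: 0.1
gripper_force: 0.0
```

>>> {"op": "move_arm", "data": {
  "plan": [
    [[-5,0,-50],[0,0,0],0],
    [[-5,0,-50],[0,0,0],0],
    [[0,0,-50],[0,0,0],0],
    [[0,0,-50],[0,0,0],0],
    [[0,0,-50],[0,0,0],0],
    [[0,0,-46],[0,0,0],0],
    [[0,0,0],[0,0,0],0],
    [[10,4,0],[0,0,0],0],
    [[10,4,0],[0,0,0],0],
    [[0,0,0],[0,0,0],0]
  ]
}}

```text
clock: 3.85
eef_pos: [490.0, -64.6, 96.8]
tool_rot: [-3.14, 0.004, -2.791]
force: [-0.3, -0.2, 0.2]
width: 0.0
gripper_force: 0.0
```

```bash
python3 - <<'E'
from h import *
s=cams.get_image("side")[150:310,190:350]; t=cams.get_image("top")[130:250,225:375]
a=cv2.resize(s,(400,400),interpolation=2); b=cv2.resize(t,(400,320),interpolation=2)
o=np.zeros((400,800,3),np.uint8);o[:,:400]=a;o[:320,400:]=b;cv2.imwrite("pics/p1.png",o)
E
```

```text
(no output)
```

View pics/p1.png

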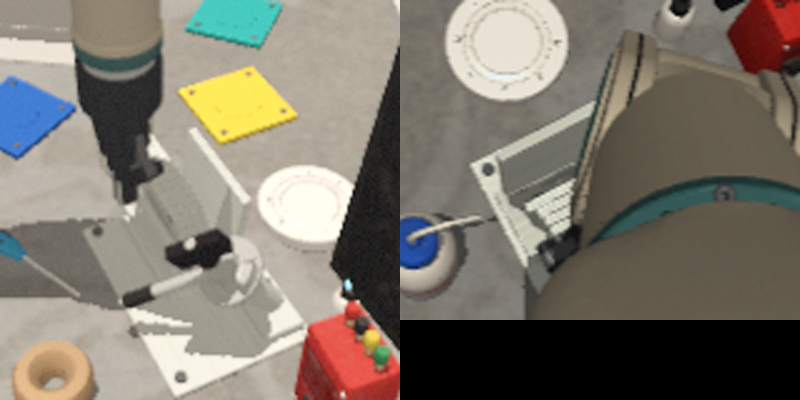

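The side view shows the shut fingers just in front of plate 4 at (130,200), clear of the keeper. Now I'll push along the rack's x axis.

>>> {"op": "move_arm", "data": {
  "plan": [
    [[5.6,2.1,0],[0,0,0],0],
    [[5.6,2.1,0],[0,0,0],0],
    [[5.6,2.1,0],[0,0,0],0],
    [[5.6,2.1,0],[0,0,0],0],
    [[5.6,2.1,0],[0,0,0],0],
    [[4.7,1.7,0],[0,0,0],0],
    [[3.7,1.4,0],[0,0,0],0],
    [[0,0,0],[0,0,0],0]
  ]
}}

```text
clock: 4.95
eef_pos: [524.2, -51.6, 95.3]
tool_rot: [-3.142, 0.0, -2.793]
force: [0.4, 1.0, 0.9]
width: -0.2
gripper_force: 0.0
```

>>> {"op": "move_arm", "data": {
  "plan": [
    [[1.9,0.7,0],[0,0,0],0],
    [[1.9,0.7,0],[0,0,0],0],
    [[0,0,0],[0,0,0],0]
  ]
}}

```text
clock: 5.32
eef_pos: [527.9, -50.3, 95.3]
tool_rot: [-3.142, 0.0, -2.793]
force: [0.7, 0.2, 0.4]
width: -0.4
gripper_force: 0.0
```

>>> {"op": "move_arm", "data": {
  "plan": [
    [[1.9,0.7,0],[0,0,0],0],
    [[0.9,0.4,0],[0,0,0],0],
    [[0,0,0],[0,0,0],0]
  ]
}}

```text
clock: 5.7
eef_pos: [530.6, -49.2, 95.3]
tool_rot: [3.142, -0.0, -2.793]
force: [1.2, 0.5, -0.8]
width: 0.2
gripper_force: 0.0
```

```bash
python3 - <<'E'
from h import *
s=cams.get_image("side")[150:310,190:350]
cv2.imwrite("pics/p2.png",cv2.resize(s,(600,600),interpolation=2))
E
```

```text
(no output)
```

View pics/p2.png

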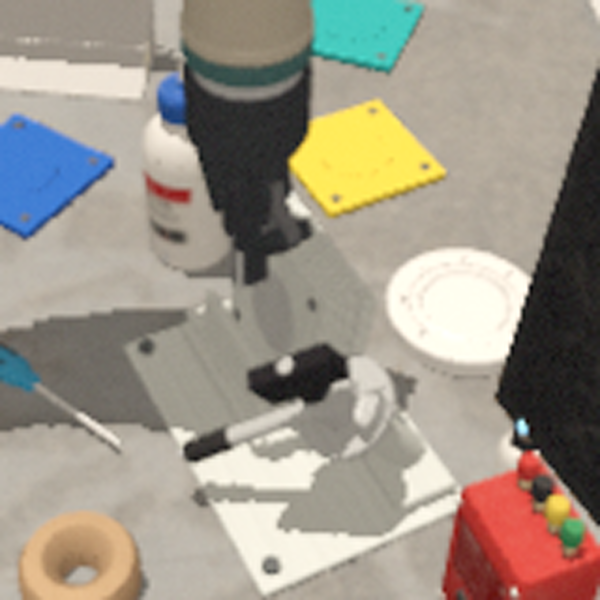

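The row now looks upright against the backstop, with the finger at (255,265) next to the front plate. I'll press gently until I feel firm contact.

>>> {"op": "move_arm", "data": {
  "plan": [
    [[0.9,0.4,0],[0,0,0],0],
    [[0.9,0.4,0],[0,0,0],0],
    [[0,0,0],[0,0,0],0]
  ]
}}

```text
clock: 6.12
eef_pos: [532.2, -48.5, 95.3]
tool_rot: [3.142, -0.0, -2.793]
force: [-0.0, -0.2, 1.0]
width: 0.3
gripper_force: 0.3
```

>>> {"op": "move_arm", "data": {
  "plan": [
    [[0.9,0.4,0],[0,0,0],0],
    [[0,0,0],[0,0,0],0]
  ]
}}

```text
clock: 6.38
eef_pos: [532.3, -48.4, 95.2]
tool_rot: [3.141, -0.002, -2.793]
force: [-3.1, -1.5, 2.1]
width: -0.0
gripper_force: 1.8
```

>>> {"op": "move_arm", "data": {
  "plan": [
    [[0.9,0.4,0],[0,0,0],0],
    [[0,0,0],[0,0,0],0]
  ]
}}

```text
clock: 6.62
eef_pos: [532.4, -48.4, 95.2]
tool_rot: [3.141, -0.003, -2.794]
force: [-5.1, -2.3, 2.7]
width: -0.2
gripper_force: 3.1
```

Firm contact came 1.5 mm past the predicted point, so the row is flat. I'll also press once lower down to close up the feet.

>>> {"op": "move_arm", "data": {
  "plan": [
    [[-10,-3.7,0],[0,0,0],0],
    [[0,0,-12],[0,0,0],0],
    [[0,0,-12],[0,0,0],0],
    [[3.7,1.4,0],[0,0,0],0],
    [[2.8,1,0],[0,0,0],0],
    [[0,0,0],[0,0,0],0]
  ]
}}

```text
clock: 7.38
eef_pos: [528.9, -49.2, 70.7]
tool_rot: [3.14, -0.004, -2.793]
force: [-5.1, -2.2, -2.5]
width: -0.1
gripper_force: 2.0
```

>>> {"op": "move_arm", "data": {
  "plan": [
    [[1.4,0.5,0],[0,0,0],0],
    [[1.4,0.5,0],[0,0,0],0],
    [[0,0,0],[0,0,0],0]
  ]
}}

```text
clock: 7.75
eef_pos: [529.0, -49.1, 70.7]
tool_rot: [3.139, -0.008, -2.794]
force: [-9.7, -3.6, 0.7]
width: 0.2
gripper_force: 4.9
```

>>> {"op": "move_arm", "data": {
  "plan": [
    [[1.9,0.7,0],[0,0,0],0],
    [[0,0,0],[0,0,0],0]
  ]
}}

```text
clock: 8.0
eef_pos: [529.1, -49.1, 70.6]
tool_rot: [3.138, -0.011, -2.795]
force: [-12.8, -5.4, 3.4]
width: -0.2
gripper_force: 6.9
```

The feet are closed up too, so step 1 is done. Next I'll back off, rise and open, then work out the grip pose.

>>> {"op": "move_arm", "data": {
  "plan": [
    [[-20,-7.4,0],[0,0,0],0],
    [[-40,-15,0],[0,0,0],0],
    [[-10,-4,45],[0,0,0],0.5],
    [[0,-10,60],[0,0,0],0.5],
    [[0,-40,40],[0,0,0],0.5],
    [[-10,-40,0],[0,0,0],0.5],
    [[-20,-20,0],[0,0,0],0.5],
    [[0,0,0],[0,0,0],0.5]
  ]
}}

```text
clock: 9.0
eef_pos: [435.2, -185.7, 217.4]
tool_rot: [-3.139, 0.002, -2.797]
force: [-0.2, 0.0, 0.8]
width: 42.4
gripper_force: 0.0
```

```bash
cat > g.py <<'E'
from h import *
from scipy.spatial.transform import Rotation as Ro
Rr=Ro.from_euler("z",.352).as_matrix(); n=Rr@[-np.sin(.6109),0,np.cos(.6109)]
x0=Rr@[np.cos(.6109),0,np.sin(.6109)];y0=Rr[:,1];G=np.array([546,-169.5,135.])
def target(th,h,g=G):   # TCP at height h along shaft from grip point
    y=np.cos(th)*x0+np.sin(th)*y0; z=-n
    return g+h*n,np.c_[np.cross(y,z),y,z]
def delta(th,h,g=G):
    s=status.read_state();p,R=target(th,h,g)
    C=Ro.from_euler("xyz",s["tool_rot"]).as_matrix()
    return p-s["eef_pos"],np.degrees(Ro.from_matrix(R@C.T).as_rotvec())
E
python3 - <<'E'
from g import *
s=status.read_state();print(s["clock"],s["eef_pos"],s["tool_rot"],s["qpos"],s["width"])
print("n",n,"x0",x0)
print(*delta(1.146,70)); print(*delta(1.146,-13))
for n_ in("side",):
  s=cams.get_image(n_)[150:310,190:350];cv2.imwrite("pics/p3.png",cv2.resize(s,(600,600),interpolation=2))
t=cams.get_image("top");cv2.imwrite("pics/t3.png",t)
E
```

```text
9.0 [ 435.22095657 -185.67218822  217.37707729] [-3.13938971e+00  2.30518336e-03 -2.79707835e+00] [ 0.05969274  0.42116958  0.39455825  2.02143169 -0.23558751  0.73871886
  2.51328916] 42.410222670788976
n [-0.53843435 -0.19776513  0.81913211] x0 [0.76890705 0.28241698 0.57360491]
[ 73.08863904   2.32862913 -25.03782992] [ 18.84705595 -29.70704204 -23.10867865]
[117.77868996  18.74313491 -93.02579466] [ 18.84705595 -29.70704204 -23.10867865]
```

View pics/p3.png

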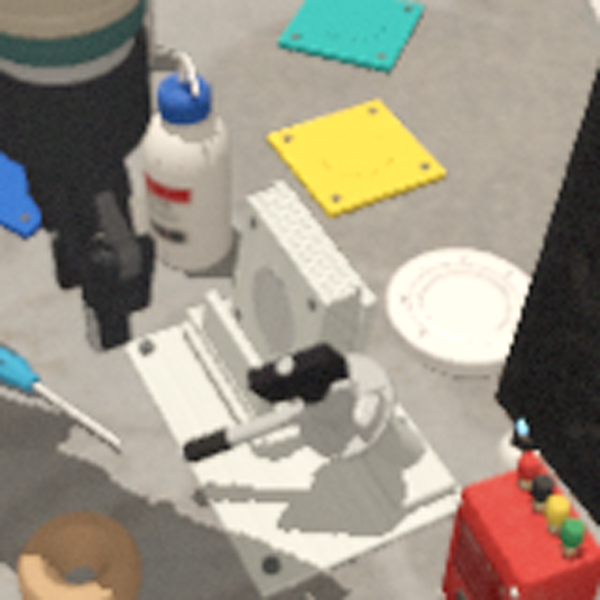

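All four plates stand flat at the backstop (front face around (290,280)), and the wing knob at (300,372) is untouched. Now I'll tilt the gripper to the shaft and go to 70 mm out.

>>> {"op": "move_arm", "data": {
  "plan": [
    [[0,0,0],[3.1,-5,-3.9],0.5],
    [[5,0,0],[3.1,-5,-3.9],0.5],
    [[17,0,-5],[3.1,-5,-3.9],0.5],
    [[17,0,-5],[3.1,-5,-3.8],0.5],
    [[17,1,-7],[3.2,-4.9,-3.8],0.5],
    [[17,1,-8],[3.2,-4.8,-3.8],0.5],
    [[0,0,0],[0,0,0],0.5],
    [[0,0,0],[0,0,0],0.5]
  ]
}}

```text
clock: 10.1
eef_pos: [502.9, -185.9, 196.7]
tool_rot: [2.892, 0.497, 3.043]
force: [-0.2, -0.1, 0.2]
width: 42.6
gripper_force: 0.0
```

```bash
python3 - <<'E'
from g import *
s=status.read_state();print(s["clock"],s["eef_pos"],s["qpos"],s["width"])
print(*delta(1.146,70)); print(*delta(1.146,-13))
a=cv2.resize(cams.get_image("side")[190:310,210:330],(400,400),interpolation=2)
b=cv2.resize(cams.get_image("top")[110:230,280:400],(400,400),interpolation=2)
cv2.imwrite("pics/p4.png",np.hstack([a,b]))
E
```

```text
10.1 [ 502.91091548 -185.89133762  196.71185043] [ 0.96561595  0.5038253  -0.52588564  2.20564875 -0.91345874  0.23992029
  2.94075337] 42.603601399952254
[ 5.39868014  2.54777853 -4.37260306] [ 1.14146088 -3.22551804 -2.22131725]
[ 50.08873105  18.96228431 -72.3605678 ] [ 1.14146088 -3.22551804 -2.22131725]
```

View pics/p4.png

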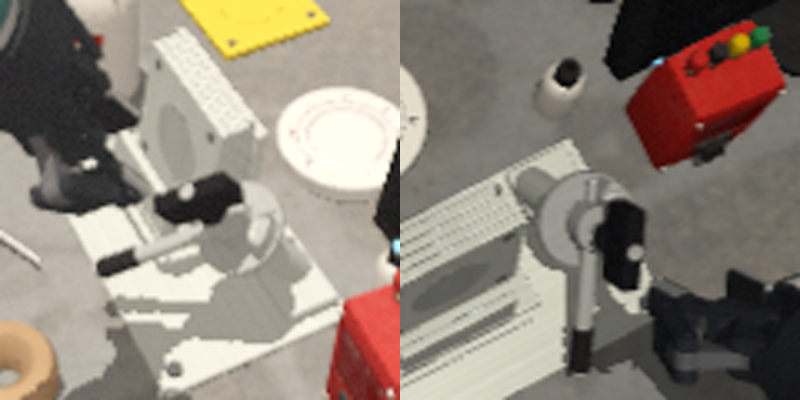

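The side view has the fingers at (80,185) beside the knob. q7 and q6 are at their limits, so the pose fell short. The grasp is symmetric, so I'll make the half turn about the tool axis to free q7.

>>> {"op": "move_arm", "data": {
  "plan": [
    [[0,0,0],[5.4,2,-8.2],0.5],
    [[0,0,0],[5.4,2,-8.2],0.5],
    [[0,0,0],[5.4,2,-8.2],0.5],
    [[0,0,0],[5.4,2,-8.2],0.5],
    [[0,0,0],[5.4,2,-8.2],0.5],
    [[0,0,0],[5.4,2,-8.2],0.5],
    [[0,0,0],[5.4,2,-8.2],0.5],
    [[0,0,0],[5.4,2,-8.2],0.5],
    [[0,0,0],[5.4,2,-8.2],0.5]
  ]
}}

```text
clock: 11.32
eef_pos: [503.6, -183.7, 196.8]
tool_rot: [2.564, -0.278, 1.627]
force: [0.8, -1.5, 0.2]
width: 42.7
gripper_force: 0.0
```

>>> {"op": "move_arm", "data": {
  "plan": [
    [[0,0,0],[5.4,2,-8.2],0.5],
    [[0,0,0],[5.4,2,-8.2],0.5],
    [[0,0,0],[5.4,2,-8.2],0.5],
    [[0,0,0],[5.4,2,-8.2],0.5],
    [[0,0,0],[5.4,2,-8.2],0.5],
    [[0,0,0],[5.4,2,-8.2],0.5],
    [[0,0,0],[5.4,2,-8.2],0.5],
    [[0,0,0],[5.4,2,-8.2],0.5],
    [[0,0,0],[5.4,2,-8.2],0.5],
    [[0,0,0],[0,0,0],0.5]
  ]
}}

```text
clock: 12.58
eef_pos: [505.9, -201.4, 219.4]
tool_rot: [-2.829, -0.605, -0.133]
force: [-0.8, -0.0, 1.0]
width: 43.2
gripper_force: 0.0
```

```bash
python3 - <<'E'
from g import *
s=status.read_state();print(s["clock"],s["eef_pos"],s["qpos"],s["width"])
print(*delta(1.146-np.pi,70)); print(*delta(1.146-np.pi,-13))
E
```

```text
12.575 [ 505.9352658  -201.44715934  219.37230805] [ 1.18656845  0.54254581 -0.71349152  2.2171787  -1.09915053  0.23359181
  0.05891547] 43.2391428438906
[  2.37432981  18.10360025 -27.03306068] [-1.06188967  3.35483383 -2.0999591 ]
[ 47.06438073  34.51810603 -95.02102542] [-1.06188967  3.35483383 -2.0999591 ]
```

q6 and now q5 are at their limits, so I need to know which arm configuration suits this pose. I'll fit a simple 7-joint chain to the recorded states.

```bash
cat > k.py <<'E'
from g import *
import itertools
D=[([-1.392,.628,.038,1.517,-.027,.996,-.02],[157.51,630.641,231.313],[-3.13985,0,2.89681]),
([.05969274,.42116958,.39455825,2.02143169,-.23558751,.73871886,2.51328916],[435.221,-185.672,217.377],[-3.13938971,.00230518,-2.79707835]),
([.96561595,.5038253,-.52588564,2.20564875,-.91345874,.23992029,2.94075337],[502.911,-185.891,196.712],[2.892,.497,3.043]),
([1.18656845,.54254581,-.71349152,2.2171787,-1.09915053,.23359181,.05891547],[505.935,-201.447,219.372],[-2.829,-.605,-.133])]
def fk(q,p,sg):
    o1,o7,d1,d3,a3,d5,a6,d7=p
    E=lambda ax,a:Ro.from_euler(ax,a).as_matrix()
    R=E("z",sg[0]*q[0]+o1)@E("y",q[1]);x=np.array([0,0,d1])
    R=R@E("z",sg[1]*q[2]);x=x+R@[a3,0,d3];R=R@E("y",q[3]);x=x+R@[-a3,0,0]
    R=R@E("z",sg[2]*q[4]);x=x+R@[0,0,d5];R=R@E("y",q[5]);x=x+R@[a6,0,0]
    R=R@E("z",sg[3]*q[6]+o7);return x+R@[0,0,d7],R
def res(p,sg):
    r=[]
    for q,x,e in D:
        X,R=fk(q,p,sg);r+=list((X-x)/10)+list(30*Ro.from_matrix(R@Ro.from_euler("xyz",e).as_matrix().T).as_rotvec())
    return r
if __name__=="__main__":
    out=[]
    for sg in itertools.product((1,-1),repeat=4):
        for o1,o7 in itertools.product((0,1.57,3.14,-1.57),repeat=2):
            s=least_squares(res,[o1,o7,300,400,0,400,0,250],args=(sg,),max_nfev=60);out.append((s.cost,sg,s.x.round(3).tolist()))
    for o in sorted(out,key=lambda o:o[0])[:3]:print(o)
E
python3 k.py
```

```text
(np.float64(0.6324213187663319), (-1, -1, -1, -1), [-0.037, 1.537, 363.672, 528.865, -4.573, 390.302, -17.101, 344.057])
(np.float64(0.6324213187663779), (-1, -1, -1, -1), [-0.037, 1.537, 363.672, 528.865, -4.573, 390.302, -17.101, 344.057])
(np.float64(0.6324213187664105), (-1, -1, -1, -1), [-0.037, 1.537, 363.672, 528.865, -4.573, 390.302, -17.101, 344.057])
```

The fit is good, to within a few mm. Next I'll look for joint solutions with margin along the whole knob manoeuvre.

```bash
cat > ik.py <<'E'
from k import *
s=least_squares(res,[-.037,1.537,364,529,0,390,0,344],args=((-1,)*4,));p=s.x;sg=(-1,)*4
lo=np.array([-3.06,-.37,-1.25,.18,-1.1,.23,-2.94]);hi=np.array([3.06,2.12,1.32,2.47,4.24,1.98,2.94])
def ik(th,h,q0,m=.02,w=0.01):
    X,R=target(th,h)
    f=lambda q:np.r_[(lambda x,r:np.r_[(x-X)/10,10*Ro.from_matrix(r@R.T).as_rotvec()])(*fk(q,p,sg)),w*(q-q0)]
    return least_squares(f,np.clip(q0,lo+m+.01,hi-m-.01),bounds=(lo+m,hi-m),max_nfev=80)
E
python3 - <<'E'
from ik import *
rng=np.random.default_rng(0)
print(np.array(res(p,sg)).reshape(-1,6).round(2).tolist())
for fl in(0,-np.pi):
  S=[]
  for i in range(30):
    q0=rng.uniform(np.r_[-.8,lo[1:]],np.r_[1.6,hi[1:]]);a=ik(1.146+fl,-13,q0,w=1e-4)
    if a.cost>.02: continue
    q=a.x;ms=[np.min(np.minimum(q-lo,hi-q))];qs=[q];ok=1
    for th,h in((1.146,3),(.8,3),(.4,3),(0,3),(0,-13)):
      b=ik(th+fl,h,q);ok&=b.cost<.05;q=b.x;ms.append(np.min(np.minimum(q-lo,hi-q)));qs.append(q)
    S.append((min(ms) if ok else -1,qs[0].round(2).tolist(),qs[-1].round(2).tolist()))
  S.sort(key=lambda t:-t[0]);print(fl,len(S));[print(t) for t in S[:7]]
E
```

```text
[[-0.35, 0.05, 0.33, 0.09, -0.01, -0.09], [0.02, 0.11, -0.41, -0.0, 0.0, -0.11], [-0.0, -0.05, 0.09, -0.48, -0.18, -0.24], [0.02, -0.05, -0.01, -0.58, -0.23, -0.33]]
0 7
(np.float64(0.0504879445623152), [1.25, 1.0, -1.06, 2.16, 1.8, 0.32, 0.4], [1.3, 1.1, -1.19, 2.17, 1.76, 0.46, -0.68])
(np.float64(0.02000002020238667), [1.3, 1.09, -1.18, 2.17, 1.77, 0.45, 0.46], [1.31, 1.12, -1.22, 2.17, 1.76, 0.49, -0.67])
(np.float64(0.020000000000000046), [1.21, 0.96, -0.99, 2.16, 1.84, 0.25, 0.34], [1.29, 1.08, -1.16, 2.17, 1.77, 0.43, -0.69])
(np.float64(0.020000000000000046), [1.22, 0.96, -1.0, 2.16, 1.83, 0.26, 0.35], [1.29, 1.08, -1.16, 2.17, 1.77, 0.43, -0.69])
(np.float64(0.020000000000000046), [1.22, 0.97, -1.01, 2.16, 1.83, 0.26, 0.35], [1.29, 1.08, -1.16, 2.17, 1.77, 0.43, -0.69])
(np.float64(0.020000000000000046), [1.21, 0.96, -0.99, 2.16, 1.84, 0.25, 0.34], [1.29, 1.08, -1.16, 2.17, 1.77, 0.43, -0.69])
(np.float64(0.020000000000000046), [1.22, 0.96, -1.0, 2.16, 1.83, 0.26, 0.35], [1.29, 1.08, -1.16, 2.17, 1.77, 0.43, -0.69])
-3.141592653589793 2
(-1, [1.23, 0.98, -1.03, 2.16, 1.82, 0.28, -2.77], [1.18, 0.92, -0.94, 2.07, 0.8, 0.25, -2.92])
(-1, [1.22, 0.97, -1.01, 2.16, 1.82, 0.27, -2.78], [1.18, 0.92, -0.94, 2.07, 0.8, 0.25, -2.92])
```

Exact axial alignment is very tight. The wing can be gripped at any rotation phi about the closing axis, so I'll search over phi.

```bash
cat >> ik.py <<'E'
def target2(th,h,phi,fl,g=G):  # grasp centre fixed at h+19 on axis, tool tilted phi about wing x
    c=np.cos(th)*x0+np.sin(th)*y0; z=Ro.from_rotvec(phi*c).apply(-n); y=c*(1 if fl==0 else -1)
    return g+(h+19)*n+19*z,np.c_[np.cross(y,z),y,z]
def ik2(T,q0,m=.06,w=.01):
    X,R=T
    def f(q):
        x,r=fk(q,p,sg);return np.r_[(x-X)/10,10*Ro.from_matrix(r@R.T).as_rotvec(),w*(q-q0)]
    return least_squares(f,np.clip(q0,lo+m+.01,hi-m-.01),bounds=(lo+m,hi-m),max_nfev=60)
E
cat > s.py <<'E'
from ik import *
rng=np.random.default_rng(1)
Q=[rng.uniform(np.r_[-.8,lo[1:]],np.r_[1.6,hi[1:]]) for _ in range(8)]+[np.array([.06,.42,.39,2.0,-.24,.74,v]) for v in(2.5,1,-.6,-2)]
def run(phi,fl):
    out=[]
    for th in(1.146,.57,0):
        b=None
        for q0 in Q:
            a=ik2(target2(th,3,phi,fl),q0,w=1e-3)
            if a.cost<.02:
                mg=np.min(np.minimum(a.x-lo,hi-a.x)); b=max(b,(mg,a.x.round(2).tolist())) if b else (mg,a.x.round(2).tolist())
        out.append(b)
    return phi,fl,out
if __name__=="__main__":
    import multiprocessing as mp
    J=[(np.radians(d),f) for d in range(-60,61,15) for f in(0,1)]
    with mp.Pool() as P_: 
        for phi,fl,o in P_.starmap(run,J): print(round(np.degrees(phi)),fl,*[(round(b[0],2),b[1]) if b else None for b in o],sep="  ")
E
time OMP_NUM_THREADS=1 python3 s.py
```

```text
-60  0  (np.float64(0.09), [1.54, 1.88, -0.93, 2.38, 3.98, 1.0, -0.51])  None  (np.float64(0.12), [-0.62, 1.03, 0.59, 2.35, 2.3, 0.8, -2.76])
-60  1  (np.float64(0.08), [1.31, 1.64, -0.68, 2.39, 4.09, 1.35, 2.34])  None  (np.float64(0.13), [-0.81, 1.18, 0.86, 2.34, 2.52, 0.6, 0.06])
-45  0  None  None  (np.float64(0.06), [-0.43, 0.86, 0.56, 2.41, 2.77, 0.77, -2.88])
-45  1  None  None  (np.float64(0.06), [-0.59, 0.96, 0.78, 2.41, 2.98, 0.72, -0.03])
-30  0  (np.float64(0.06), [1.44, 1.37, -1.12, 2.41, 3.14, 0.72, -0.47])  None  (np.float64(0.07), [-0.0, 0.67, 0.26, 2.4, 3.11, 0.68, -2.78])
-30  1  (np.float64(0.06), [1.44, 1.37, -1.12, 2.41, 3.14, 0.72, 2.67])  None  (np.float64(0.07), [0.03, 0.67, 0.22, 2.4, 3.08, 0.68, 0.4])
-15  0  (np.float64(0.16), [1.35, 1.1, -1.09, 2.31, 2.76, 0.44, -0.42])  (np.float64(0.12), [1.18, 0.94, -0.97, 2.35, 2.76, 0.56, -1.17])  (np.float64(0.17), [0.93, 0.73, -0.71, 2.3, 2.7, 0.43, -1.9])
-15  1  (np.float64(0.16), [1.26, 0.98, -0.94, 2.31, 3.1, 0.4, 2.32])  (np.float64(0.12), [1.1, 0.86, -0.84, 2.35, 2.93, 0.52, 1.75])  (np.float64(0.17), [0.84, 0
[... 1339 characters left out ...]
 [1.01, 1.02, -0.55, 1.6, -0.41, 1.11, 1.48])
45  1  (np.float64(0.85), [0.35, 0.77, 0.01, 1.59, -0.16, 1.08, -1.09])  (np.float64(0.8), [0.77, 0.91, -0.42, 1.52, -0.18, 1.18, -1.48])  (np.float64(0.67), [1.0, 1.01, -0.52, 1.6, -0.43, 1.12, -1.64])
60  0  (np.float64(0.57), [0.34, 0.91, -0.06, 1.36, -0.01, 1.41, 1.92])  (np.float64(0.45), [0.76, 1.08, -0.52, 1.27, -0.05, 1.53, 1.55])  (np.float64(0.53), [0.96, 1.17, -0.53, 1.38, -0.39, 1.45, 1.45])
60  1  (np.float64(0.57), [0.36, 0.91, -0.11, 1.36, 0.03, 1.41, -1.25])  (np.float64(0.45), [0.71, 1.06, -0.41, 1.27, -0.13, 1.53, -1.52])  (np.float64(0.45), [0.82, 1.12, -0.26, 1.37, -0.57, 1.53, -1.53])
real	0m7.348s
user	0m22.895s
sys	0m0.092s
```

Phi = +30° on the flipped branch has more than 0.35 rad of margin throughout. At the parked angle the tool is nearly vertical there. I'll compute the pre-grip and grip moves with the grasp centre at +10 mm on the shaft.

```bash
cat >> ik.py <<'E'
PH=np.radians(30)
def d2(th,h,back=0,phi=PH,fl=1,g=G):
    s=status.read_state();X,R=target2(th,h,phi,fl,g);X=X-back*R[:,2]
    C=Ro.from_euler("xyz",s["tool_rot"]).as_matrix()
    return (X-s["eef_pos"]).round(1),np.degrees(Ro.from_matrix(R@C.T).as_rotvec()).round(1)
E
python3 - <<'E'
from ik import *
print(d2(1.146,-9,70));print(d2(1.146,-9));print(target2(1.146,-9,PH,1)[1][:,2])
E
```

```text
(array([ 32.4,  17.9, -26.7]), array([-1.7, 32.4,  5.3]))
(array([ 35.5,  34.5, -94.6]), array([-1.7, 32.4,  5.3]))
[ 0.04496635  0.23604395 -0.97070144]
```

>>> {"op": "move_arm", "data": {
  "plan": [
    [[0,0,20],[-0.3,6.5,1.1],0.6],
    [[8,4,0],[-0.3,6.5,1.1],0.6],
    [[8,4,0],[-0.3,6.5,1.1],0.6],
    [[8,5,-20],[-0.4,6.5,1],0.6],
    [[8,5,-20],[-0.4,6.4,1],0.6],
    [[0,0,0],[0,0,0],0.6],
    [[0,0,0],[0,0,0],0.6]
  ]
}}

```text
clock: 13.45
eef_pos: [539.6, -183.3, 189.0]
tool_rot: [-2.895, -0.085, -0.023]
force: [-0.0, -0.3, 1.2]
width: 51.1
gripper_force: 0.0
```

```bash
python3 - <<'E'
from ik import *
s=status.read_state();print(s["clock"],s["eef_pos"],s["qpos"].round(2),s["width"])
print(d2(1.146,-9,70));print(d2(1.146,-9))
a=cv2.resize(cams.get_image("side")[180:300,210:330],(400,400),interpolation=2)
b=cv2.resize(cams.get_image("top")[110:230,280:400],(400,400),interpolation=2)
cv2.imwrite("pics/p5.png",np.hstack([a,b]))
E
```

```text
13.45 [ 539.56797462 -183.27756212  189.00486331] [ 0.42  0.59  0.03  1.79 -0.38  0.83 -0.88] 51.13142249346391
(array([-1.2, -0.2,  3.7]), array([-0.4,  2.4,  0.6]))
(array([  1.9,  16.3, -64.3]), array([-0.4,  2.4,  0.6]))
```

View pics/p5.png

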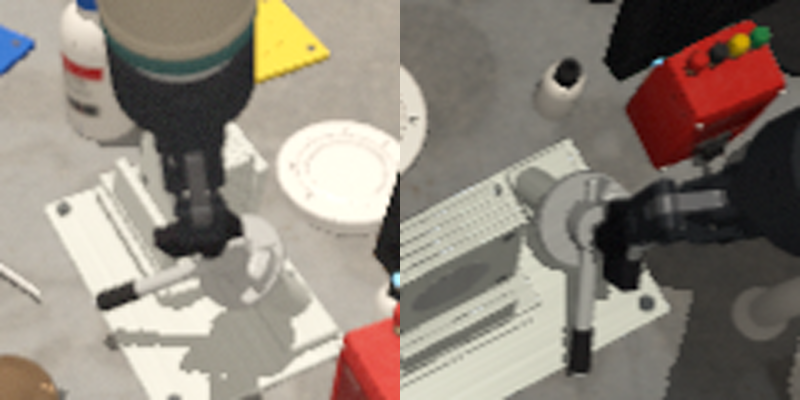

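The joints are now well inside their ranges, and the fingers at (200,200) in the side view sit right over the knob. I'll go down and close.

>>> {"op": "move_arm", "data": {
  "plan": [
    [[0.5,4,-16],[-0.2,1.2,0.3],0.6],
    [[0.5,4,-16],[-0.2,1.2,0.3],0.6],
    [[0.5,4,-16],[0,0,0],0.6],
    [[0.4,4.3,-16],[0,0,0],0.6],
    [[0,0,0],[0,0,0],0.6]
  ]
}}

```text
clock: 14.18
eef_pos: [540.9, -166.3, 123.1]
tool_rot: [-2.9, -0.039, -0.014]
force: [-0.4, -0.5, 0.1]
width: 51.4
gripper_force: 0.0
```

>>> {"op": "move_arm", "data": {
  "plan": [
    [[0,0,0],[0,0,0],0.3],
    [[0,0,0],[0,0,0],0],
    [[0,0,0],[0,0,0],0],
    [[0,0,0],[0,0,0],0],
    [[0,0,0],[0,0,0],0]
  ]
}}

```text
clock: 14.8
eef_pos: [542.4, -166.1, 126.1]
tool_rot: [-2.9, -0.043, -0.014]
force: [-0.9, 3.7, 5.8]
width: 12.8
gripper_force: 60.1
```

The wing is gripped (12.8 mm, 60 N). Now I'll pull along the shaft.

>>> {"op": "move_arm", "data": {
  "plan": [
    [[-2.2,-0.8,3.3],[0,0,0],0],
    [[-2.2,-0.8,3.3],[0,0,0],0],
    [[-2.2,-0.8,3.3],[0,0,0],0],
    [[-2.1,-0.8,3.2],[0,0,0],0],
    [[0,0,0],[0,0,0],0]
  ]
}}

```text
clock: 15.42
eef_pos: [534.3, -169.0, 138.5]
tool_rot: [-2.9, -0.044, -0.014]
force: [2.3, 4.8, -0.1]
width: 13.0
gripper_force: 59.1
```

>>> {"op": "move_arm", "data": {
  "plan": [
    [[-1.1,-0.4,1.6],[0,0,0],0],
    [[0,0,0],[0,0,0],0]
  ]
}}

```text
clock: 15.68
eef_pos: [533.7, -169.2, 139.4]
tool_rot: [-2.9, -0.044, -0.014]
force: [5.6, 5.7, -7.4]
width: 12.9
gripper_force: 60.1
```

```bash
python3 - <<'E'
from ik import *
s=status.read_state();print(s["clock"],s["eef_pos"],s["force"],s["qpos"].round(2))
# turn steps about the shaft axis: axis through knob; from actual TCP
X=s["eef_pos"]; g=G; C=Ro.from_euler("xyz",s["tool_rot"]).as_matrix()
gc=X-19*C[:,2]; print("grasp centre off axis", ((gc-g)-np.dot(gc-g,n)*n).round(1), np.dot(gc-g,n))
N=8; pr=X
for i in range(1,N+1):
    r=Ro.from_rotvec(-1.146*i/N*n); q=g+r.apply(X-g); print((q-pr).round(2)); pr=q
print("step rotvec",np.degrees(-1.146/N*n))
a=cv2.resize(cams.get_image("side")[180:300,210:330],(400,400),interpolation=2)
b=cv2.resize(cams.get_image("top")[110:230,280:400],(400,400),interpolation=2)
cv2.imwrite("pics/p6.png",np.hstack([a,b]))
E
```

```text
15.675 [ 533.66592296 -169.24229006  139.41599293] [ 5.62148212  5.66857195 -7.40988695] [ 0.39  0.65  0.02  1.83 -0.38  0.75 -0.88]
grasp centre off axis [1.1 1.  1. ] 26.675327490453125
[0.22 1.08 0.41]
[0.36 1.01 0.48]
[0.49 0.92 0.54]
[0.61 0.81 0.59]
[0.71 0.69 0.63]
[0.8  0.55 0.66]
[0.88 0.4  0.67]
[0.93 0.24 0.67]
step rotvec [ 4.41926475  1.62318112 -6.72312539]
```

View pics/p6.png

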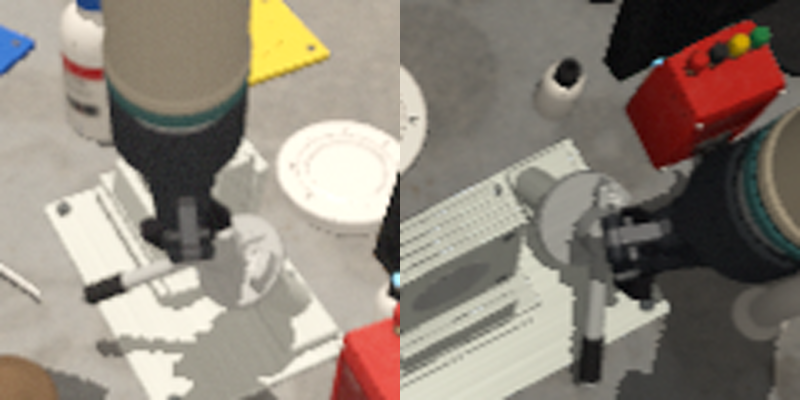

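The knob is fully out: about 16 mm of travel, and the stop is felt at roughly 10 N. The arm at (130,275) in the side view is still parked. Now I'll turn it about the shaft.

>>> {"op": "move_arm", "data": {
  "plan": [
    [[0.5,1.2,-0.2],[4.4,1.6,-6.7],0],
    [[0.4,1,0.5],[4.4,1.6,-6.7],0],
    [[0.5,0.9,0.5],[4.4,1.6,-6.7],0],
    [[0,0,0],[0,0,0],0]
  ]
}}

```text
clock: 16.27
eef_pos: [534.2, -166.1, 140.5]
tool_rot: [-2.688, 0.085, -0.364]
force: [3.5, 5.1, -2.0]
width: 12.8
gripper_force: 60.9
```

>>> {"op": "move_arm", "data": {
  "plan": [
    [[0.6,0.8,0.6],[4.4,1.6,-6.7],0],
    [[0.7,0.7,0.6],[4.4,1.6,-6.7],0],
    [[0.8,0.6,0.7],[4.4,1.6,-6.7],0],
    [[0,0,0],[0,0,0],0]
  ]
}}

```text
clock: 16.77
eef_pos: [536.0, -163.5, 142.2]
tool_rot: [-2.53, 0.275, -0.687]
force: [4.1, 6.5, -3.8]
width: 12.4
gripper_force: 60.8
```

```bash
cat > st.py <<'E'
from ik import *
s=status.read_state();C=Ro.from_euler("xyz",s["tool_rot"]).as_matrix()
c=-C[:,1];print(s["clock"],s["eef_pos"].round(1),s["force"].round(1),s["torque"].round(2),s["qpos"].round(2),s["width"].round(1))
print("theta",np.arctan2(c@y0,c@x0),"c.n",c@n); gc=s["eef_pos"]-19*C[:,2]-G;print("along",gc@n,"off",(gc-(gc@n)*n).round(1))
E
python3 st.py
```

```text
Traceback (most recent call last):
  File "st.py", line 3, in <module>
    c=-C[:,1];print(s["clock"],s["eef_pos"].round(1),s["force"].round(1),s["torque"].round(2),s["qpos"].round(2),s["width"].round(1))
                                                                                                                 ^^^^^^^^^^^^^^^^
AttributeError: 'float' object has no attribute 'round'
```

```bash
sed -i 's/,s\["width"\].round(1)//' st.py; python3 st.py
```

```text
16.775 [ 536.  -163.5  142.2] [ 4.1  6.5 -3.8] [ 0.03 -0.18 -0.18] [ 0.62  0.77 -0.01  1.8  -0.79  0.97 -1.14]
theta 0.2845720926098064 c.n 0.0027408983713624636
along 26.598762936700624 off [0.6 0.1 0.4]
```

>>> {"op": "move_arm", "data": {
  "plan": [
    [[0.9,0.4,0.7],[4.4,1.6,-6.7],0],
    [[0.9,0.2,0.7],[3.8,1.4,-5.8],0],
    [[0,0,0],[0,0,0],0],
    [[0,0,0],[0,0,0],0]
  ]
}}

```text
clock: 17.27
eef_pos: [537.5, -162.6, 143.5]
tool_rot: [-2.464, 0.412, -0.88]
force: [3.6, 7.0, -5.7]
width: 12.7
gripper_force: 60.7
```

```bash
python3 st.py
```

```text
17.275 [ 537.5 -162.6  143.5] [ 3.6  7.  -5.7] [-0.23  0.16 -0.03] [ 0.69  0.79 -0.02  1.84 -0.92  0.99 -1.21]
theta 0.022287454731177762 c.n 0.0010030829371443233
along 26.622370080512987 off [0.4 0.  0.3]
```

>>> {"op": "move_arm", "data": {
  "plan": [
    [[0.3,0,0.2],[1.6,0.6,-2.5],0],
    [[0,0,0],[0,0,0],0],
    [[0,0,0],[0,0,0],0]
  ]
}}

```text
clock: 17.65
eef_pos: [537.8, -162.5, 143.7]
tool_rot: [-2.455, 0.44, -0.919]
force: [3.9, 8.2, -4.8]
width: 12.8
gripper_force: 60.7
```

```bash
python3 st.py
```

```text
17.65 [ 537.8 -162.5  143.7] [ 3.9  8.2 -4.8] [-0.28  0.22 -0.01] [ 0.7   0.8  -0.03  1.85 -0.95  0.99 -1.22]
theta -0.03004202492241028 c.n 0.0005350559514680079
along 26.626545631073963 off [0.3 0.  0.2]
```

>>> {"op": "move_arm", "data": {
  "plan": [
    [[0.2,0,0.1],[1.6,0.6,-2.5],0],
    [[0,0,0],[0,0,0],0],
    [[0,0,0],[0,0,0],0]
  ]
}}

```text
clock: 18.02
eef_pos: [538.0, -162.3, 143.9]
tool_rot: [-2.446, 0.467, -0.957]
force: [4.1, 8.7, -5.7]
width: 12.6
gripper_force: 61.0
```

```bash
python3 st.py
```

```text
18.025 [ 538.  -162.3  143.9] [ 4.1  8.7 -5.7] [-0.51  0.14  0.55] [ 0.71  0.8  -0.03  1.87 -0.98  0.99 -1.23]
theta -0.08033996539182205 c.n 0.0007598587564342691
along 26.634483077816974 off [0.2 0.  0.1]
```

The stop is felt at tool angle ≈ -0.05, which matches the keeper's own stop. I'll back off to about 0 and push home.

>>> {"op": "move_arm", "data": {
  "plan": [
    [[-0.3,0,-0.2],[-2.3,-0.8,3.5],0],
    [[0,0,0],[0,0,0],0],
    [[2.1,0.8,-3.3],[0,0,0],0],
    [[2.1,0.8,-3.3],[0,0,0],0],
    [[2.1,0.8,-3.3],[0,0,0],0],
    [[0,0,0],[0,0,0],0]
  ]
}}

```text
clock: 18.77
eef_pos: [543.6, -160.5, 134.6]
tool_rot: [-2.459, 0.428, -0.904]
force: [-0.4, 5.9, 1.6]
width: 12.7
gripper_force: 61.9
```

```bash
python3 st.py
```

```text
18.775 [ 543.6 -160.5  134.6] [-0.4  5.9  1.6] [0.58 0.34 0.46] [ 0.69  0.81 -0.03  1.84 -0.95  0.98 -1.21]
theta -0.008925420416784754 c.n 0.00036093323451892134
along 15.609897036218229 off [ 0.4 -0.1  0.2]
```

>>> {"op": "move_arm", "data": {
  "plan": [
    [[1.6,0.6,-2.5],[0,0,0],0],
    [[1.6,0.6,-2.5],[0,0,0],0],
    [[0,0,0],[0,0,0],0]
  ]
}}

```text
clock: 19.15
eef_pos: [546.4, -159.4, 130.3]
tool_rot: [-2.458, 0.429, -0.903]
force: [-3.2, 4.7, 7.1]
width: 13.0
gripper_force: 62.6
```

```bash
python3 st.py
```

```text
19.15 [ 546.4 -159.4  130.3] [-3.2  4.7  7.1] [1.  0.5 0.8] [ 0.69  0.82 -0.03  1.84 -0.95  0.97 -1.21]
theta -0.009079277319722032 c.n 0.000807130698047167
along 10.402226261610375 off [ 0.3 -0.1  0.2]
```

>>> {"op": "move_arm", "data": {
  "plan": [
    [[1.1,0.4,-1.6],[0,0,0],0],
    [[0.5,0.2,-0.8],[0,0,0],0],
    [[0,0,0],[0,0,0],0]
  ]
}}

```text
clock: 19.52
eef_pos: [546.5, -159.4, 130.1]
tool_rot: [-2.457, 0.43, -0.902]
force: [-13.5, -1.1, 23.5]
width: 13.1
gripper_force: 65.4
```

```bash
python3 st.py
```

```text
19.525 [ 546.5 -159.4  130.1] [-13.5  -1.1  23.5] [2.36 0.98 1.85] [ 0.69  0.82 -0.03  1.84 -0.95  0.98 -1.21]
theta -0.009550238951654588 c.n 0.001858992543767996
along 10.189225573212914 off [ 0.3 -0.1  0.2]
```

The knob is fully home on its stop (26 N, 16.4 mm travel). I'll relax, open and back out along the tool axis.

>>> {"op": "move_arm", "data": {
  "plan": [
    [[-1.3,-0.5,2],[0,0,0],0],
    [[0,0,0],[0,0,0],0.3],
    [[0,0,0],[0,0,0],0.5],
    [[0,0,0],[0,0,0],0.5],
    [[0,0,0],[0,0,0],0.5],
    [[-4,-9,10],[0,0,0],0.5],
    [[-9,-19,21],[0,0,0],0.5],
    [[-12,-26,28],[0,0,0],0.5],
    [[-15,-20,40],[0,0,0],0.5],
    [[-20,0,45],[0,0,0],0.5]
  ]
}}

```text
clock: 20.78
eef_pos: [486.6, -238.2, 273.6]
tool_rot: [-2.463, 0.424, -0.912]
force: [0.1, -0.2, 0.3]
width: 43.0
gripper_force: 0.0
```

>>> {"op": "move_arm", "data": {
  "plan": [
    [[-40,0,40],[0,0,0],0.5],
    [[-40,0,20],[0,0,0],0.5],
    [[0,0,0],[0,0,0],0.5]
  ]
}}

```text
clock: 21.15
eef_pos: [405.4, -237.6, 334.4]
tool_rot: [-2.464, 0.422, -0.914]
force: [0.3, -0.3, -0.7]
width: 42.6
gripper_force: 0.0
```

```bash
python3 - <<'E'
from ik import *
t=cams.get_image("top");s=cams.get_image("side")
R=Rr;O=np.array([537.5,-60,0]);arm=O+Rr@[-4.6,-105,98.3]
for L in(40,70,112):
  for th in(-.04,0,.1):
    X=arm+L*(np.cos(th)*y0-np.sin(th)*x0);print(L,th,proj("top",X).round(1),proj("side",X).round(1))
# dark sleeve pixels near predicted end (numeric only)
for n_,im in(("top",t),("side",s)):
    c=proj(n_,arm+100*y0);x,y=c.astype(int);w=im[y-14:y+15,x-16:x+17].max(2)
    ys,xs=np.where(w<60);print(n_,"sleeve centroid",xs.mean()+x-16,ys.mean()+y-14,len(xs),"pred",c)
    k=proj(n_,G);x,y=k.astype(int);w=im[y-14:y+15,x-16:x+17].max(2);ys,xs=np.where(w<60);print(n_,"knob",xs.mean()+x-16,ys.mean()+y-14,len(xs),"pred",k, cv2.minAreaRect(np.c_[xs,ys].astype(np.float32)))
# change of surroundings
a=cv2.imread("pics/top0.png");d=cv2.absdiff(a,t).max(2)>60
c,_=cv2.findContours(d.astype(np.uint8),0,2);print([cv2.boundingRect(k) for k in c if cv2.contourArea(k)>40])
E
```

```text
40 -0.04 [321.9 185.2] [271.  242.7]
40 0 [322.1 185.8] [270.5 243.1]
40 0.1 [322.8 187.3] [269.3 244.3]
70 -0.04 [309.9 191. ] [265.4 233.9]
70 0 [310.3 192.1] [264.5 234.6]
70 0.1 [311.5 194.6] [262.4 236.7]
112 -0.04 [292.9 199.2] [258.  222.2]
112 0 [293.6 200.9] [256.6 223.4]
112 0.1 [295.6 204.9] [253.4 226.6]
top sleeve centroid 301.3369565217391 194.81521739130434 92 pred [298.38262613 198.3691977 ]
top knob 346.06574394463667 182.40138408304497 289 pred [347.59121367 183.39591279] ((15.104872703552246, 12.643902778625488), (13.689234733581543, 27.44831085205078), 65.224853515625)
side sleeve centroid 260.27777777777777 232.94444444444446 18 pred [258.83460104 226.53036579]
side knob 270.2307692307692 250.49358974358972 156 pred [269.54764144 248.52819131] ((16.0, 16.0), (25.45584487915039, 9.899494171142578), 45.0)
[(322, 370, 43, 14), (77, 356, 41, 19), (119, 354, 40, 16), (424, 202, 88, 86), (329, 193, 9, 29), (272, 184, 50, 27), (331, 183, 22, 18), (353, 175, 8, 11), (341, 169, 12, 8), (264, 168, 45, 31)]
```

The measurements agree: the sleeve lies across the plates, the knob is at its home position, and nothing around the rack has changed. I'm handing in.

```bash
python3 -c "
from cell import ctrl
print(ctrl.finish_job())"
```

```text
the job is handed in; nothing more can be done
None
```

I handed the job in at about 21 s of the 54 s. By the arm's readings, the four plates stand flat against the backstop and the knob was pulled out, turned across them and pushed fully home. The final camera check was done only on numbers, and the judge returned no verdict.

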